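Put the mixed-up lids back on their own wooden boxes

ROBOT

A 7-joint arm with a two-finger parallel gripper is mounted at the origin on the work surface. World frame = base frame: x ahead of the robot, y to its left, z up, the work surface at z = 0. Lengths are in mm, angles in rad, forces in N, time in s.
With the tool pointing down it reaches from about 350 to 900 mm from the base axis. Payload 19.9 kg.
Tool frame: the origin (TCP) lies at the very end of the fingers, on their centre line; the grasp point (between the pads) lies 19 mm behind it; z points along the fingers, y is the direction in which the jaws open and shut (so a half turn about z gives the same grasp; the last joint's range is limited). The gripper opens to 94 mm and grips with 3 to 60 N. Pads are 16 mm wide; open, the fingers measure 119 mm over their backs; the gripper's body (75 mm by 177 mm) begins 78 mm behind the grasp point.
Start: joints at [1.141, 0.417, -0.01, 1.614, 0.005, 1.111, -0.053], TCP at [236.337, -578.57, 205.425] pointing down, gripper open.
Joint ranges: [-2.81, 2.81], [-0.39, 2.02], [-1.27, 1.25], [0.06, 2.57], [-1.19, 4.33], [0.19, 2], [-2.82, 2.82]. Speed limits (rad/s): [1.89, 1.89, 2.39, 2.39, 3.01, 3.01, 3.01].

INTERFACE

Orientations are given as a rotation vector (axis times angle).
In Python, from rig import * gives the robot as it stands.
- The arm moves only by the tool servo_tool, never from a script. Its argument "series" is a list of rows, each an object with "slide": the shift along the tool's x, y, z in mm, a list of three; "turn": the turn about the tool's z in degrees; "jaw": the closure, from 0 (fully open) to 1 (shut). In form: [{"slide": [tx, ty, tz], "turn": turn, "jaw": jaw}, ...]. A call has 1 to 20 rows; each row is the pose to reach, as a shift and turn from the pose commanded when the call began, along the tool's axes at that moment; what a row does not reach only later rows make up. A row lasts 1/10 s, in which the tool goes at most 50 mm and 8.59 degrees, less where a joint would pass 70% of its speed; a pose out of reach is approached as far as the arm can. A call with a gripper value outside its range is refused whole. The fingers move at their own pace and stop on an object; "squeeze" is the grip in N (left out, the last holds). Time passes only in rows, so rows that repeat a pose let the fingers close. It gives the time, the measured TCP pose, the force and the opening at its end, in the units of the state.
- state(): the state, without advancing time (a new reading comes with each control period).
- camera(name): name is "scene" or "top" or "wrist"; returns a dict with "img" (420x560x3 uint8, blue, green, red), "range_z" (420x560 float32, mm along the optical axis (not along the pixel's ray), 0 where there is no reading), "intrinsics" (3x3 intrinsics, pixels), "eye" and "rotation" of the camera in the world. Camera axes: x right, y up, looking along -z (the intrinsics and any distortion apply to the point x, -y, -z); pixel columns grow to the right and rows downward; lengths in mm; the calibration is good to about 2 mm. A picture is of the moment at which its call begins.
- sign_off(): hands the job in, once; it reports no verdict.
Trained networks look in a picture, given as the dict that the camera call returned (one of the last four; its "shot" number tells which), for a name from the list of things; names that differ only in an ending like _2 or _b are one class to them, and where a whole thing is asked for, a point or a joint stands for the part that bears it (a point fixed in the world has none). Each returns a list of dicts, best first, with "confidence" (0 to 1); they miss things now and then, are a little off and sometimes report something else, mostly with a low value. They report only what shows in the picture. A call takes as long as a camera call. They do not tell look-alikes from the thing itself.
- search_frame(picture, target): "bbox" ([centre column, centre row, width, height] in pixels, round what is visible of it).
- regions_of(picture, target): "pixels" (420x560 bool, what is visible of it) and "bbox" ([centre column, centre row, width, height] in pixels, round what is visible of it).
The state is a dict: "time_s": time; "q": joint angles; "qd": joint speeds; "joint_efforts": joint torques, N m; "eef_pos": TCP position; "eef_rot": TCP orientation; "ft_force": force on the tool from outside, world axes, zero at the start; "torque": the same for the moment, N m; "finger_gap": finger opening in mm.
Only numpy, scipy, OpenCV 4.12 (cv2) and the standard library are available. Lean on these libraries where they do the work, as an engineer would, in place of code of your own. Each camera call takes 0.05 s, during which the arm holds its last target.

TASK

The lids of the three wood-burned boxes have been mixed up. Put each lid back on the box of its own shape (round, square, six-sided), fully home with its plug in the mouth and its corners in line with the box's; the bare cork mat is free if you need to park a lid. Leave the boxes standing where they are and do not disturb the other things lying on the table.

Things in the scene. Friction and masses are not known exactly. Their poses are not given: they have to be found in the camera images.
- lid_round: Round pale wood lid, 82 mm in diameter, 55 g. Origin: middle of the plate's underside (the seating face), z up. Plate 7 mm thick; on it a round knob to grip, 20 mm in diameter, 26 mm tall (z 7 to 33 mm); below, a centred plug 6 mm deep, 58 mm in diameter. It starts on the square box, plug too wide for the mouth, so its origin is 6 mm above that rim.
- lid_square: Square pale wood lid, 70 x 70 mm, 55 g. Origin: middle of the plate's underside (the seating face), z up. Plate 7 mm thick; on it a round knob to grip, 20 mm in diameter, 26 mm tall (z 7 to 33 mm); below, a centred plug 6 mm deep, 46 x 46 mm; x and y along the sides. It starts on the six-sided box, plug on the rim, so its origin is 6 mm above that rim.
- lid_hex: Six-sided pale wood lid, 76 mm across flats, 88 across corners, 55 g. Origin: middle of the plate's underside (the seating face), z up. Plate 7 mm thick; on it a round knob to grip, 20 mm in diameter, 26 mm tall (z 7 to 33 mm); below, a centred plug 6 mm deep, hexagonal, 50 mm across flats; x to a corner, y to a flat. It starts lying loosely on the round box's rim.
- box_round: Round box of darker wood, loose on the table, 82 mm in diameter, 45 mm tall to its flat rim, walls 8 mm, mouth 66 mm in diameter, floor 8 mm thick, about 250 g, short burnt strokes round it. Origin: centre of its underside, z up. The round lid belongs on it and, seated, has its origin 45 mm above the box's origin.
- box_square: Square box of darker wood, loose on the table, 70 x 70 mm, 55 mm tall to its flat rim, walls 8 mm, mouth 54 x 54 mm, floor 8 mm thick, about 250 g. Origin: centre of its underside; x and y along its sides, z up. The square lid belongs on it and, seated, has its origin 55 mm above the box's origin.
- box_hex: Six-sided box of darker wood, loose on the table, 76 mm across flats (88 mm across corners), 40 mm tall to its flat rim, walls 9 mm, mouth 58 mm across flats, floor 8 mm thick, about 250 g. Origin: centre of its underside; x points to a corner, y to the middle of a flat, z up. The six-sided lid belongs on it and, seated, has its origin 40 mm above the box's origin.
- mat: Bare square cork mat, 120 x 120 mm, 4 mm thick, fixed on the table: a free spot with room for one lid (a lid stands there on its plug, its origin 10 mm above the table). Origin: centre of its underside; x and y along its sides.
- pen3d: Bystander: a red 3D pen lying on the table, 176 mm long, 30 mm wide, 26 mm tall. Origin: on its underside, 15 mm behind its middle; x along it towards the nozzle.
- spool: Bystander: a small orange spool of pen filament lying flat, 68 mm in diameter, 25 mm tall. Origin: centre of its underside.
- waxjar: Bystander: a small amber glass jar with a metal cap, 58 mm in diameter, 58 mm tall. Origin: centre of its underside.
Things that resemble listed ones, but are neither listed nor needed, are in the scene too. Leave any yellow look-alike of the lid_round alone.

How it is judged:
By the outcome, as a careful person would: the job done as asked, in the order asked, and still so for the second after the job is handed in, with the robot touching nothing.
It also fails if it takes over 106 s, if anything falls off the work surface, if the arm or the gripper's body presses on something with over 40 N, if the wrist force passes 120 N, or if a joint passes its speed limit or range.

## Working session

There is one attempt and no reset: what is moved stays moved. The work goes in short steps, Python scripts to look and compute and a tool call to move; the robot and the scene stay as the last step left them, time stands still between calls to the robot, and variables do not carry over. Pictures are saved under pics/ and viewed, and the job is handed in when it is done.

Besides the shell and the picture viewer there is one more tool, called after "Call:" as a command line: name --argument value ..., lists and objects as JSON in quotes. servo_tool: Moves the arm, as the interface text tells. Its arguments: {"type":"object","properties":{"series":{"type":"array","items":{"type":"object","properties":{"slide":{"type":"array","items":{"type":"number"}},"turn":{"type":"number"},"jaw":{"type":"number"}}}},"squeeze":{"type":"number"}},"required":["series"]}

```bash
mkdir -p pics
cat > h.py <<'E'
from rig import *
import numpy as np, cv2
def save(c,n): cv2.imwrite('pics/'+n+'.png',c['img'])
def pts(c):
    K=np.array(c['intrinsics']);R=np.array(c['rotation']);e=np.array(c['eye'])
    d=c['range_z'];v,u=np.mgrid[0:d.shape[0],0:d.shape[1]]
    x=(u-K[0,2])/K[0,0]*d;y=(v-K[1,2])/K[1,1]*d
    P=np.stack([x,-y,-d],-1)
    return P@R.T+e
E
python3 - <<'E'
from h import *
import pickle
s=state();print(s)
for n in['top','scene']:
    c=camera(n);save(c,n+'0');pickle.dump(c,open(n+'0.pkl','wb'));print(n,c['eye'],c['rotation'],c['intrinsics'],[k for k in c])
    P=pts(c)
    for t in ['lid_round','lid_square','lid_hex','box_round','box_square','box_hex','mat','pen3d','spool','waxjar']:
        for r in regions_of(c,t):
            m=r['pixels']&(c['range_z']>0)
            print(t,round(r['confidence'],2),np.round(r['bbox']),np.round(np.median(P[m],0)) if m.any() else None, np.round(np.percentile(P[m][:,2],98)) if m.any() else None)
E
```

```text
{'time_s': 0.0, 'q': array([ 1.14151358,  0.4179846 , -0.01037167,  1.61414653,  0.00467351,
        1.11071873, -0.05297529]), 'qd': array([-0.00022461, -0.00063143,  0.00070466,  0.001643  ,  0.00166744,
       -0.00027296, -0.00025148]), 'joint_efforts': array([ 1.63567793e-04, -8.51269412e+01,  6.38415143e-01, -4.25992370e+01,
       -4.88779577e-02,  1.87321723e-02,  7.60973739e-05]), 'eef_pos': array([ 236.22794321, -578.23350292,  204.82996142]), 'eef_rot': array([-3.08152067e+00, -6.05215944e-01,  4.35040998e-04]), 'ft_force': array([-0.639277  ,  0.74281984,  0.30885392]), 'torque': array([ 0.02252962, -0.02838384,  0.07781287]), 'finger_gap': 94.04172632342308}
top [ 364.84303788   12.39848643 1113.48258475] [ 0.07789653 -0.10496985 -1.59022688] [[424.88510162   0.         283.72507908]
 [  0.         424.88510162 213.37034833]
 [  0.           0.           1.        ]] ['img', 'range_z', 'intrinsics', 'eye', 'rotation', 'shot']Traceback (most recent call last):
  File "<stdin>", line 6, in <module>
  File "h.py", line 9, in pts
    return P@R.T+e
           ~~~~~^~
ValueError: operands could not be broadcast together with shapes (420,560) (3,)
```

Rotation is a rotation vector.

```bash
sed -i "s/R=np.array(c\['rotation'\])/R=cv2.Rodrigues(np.array(c['rotation'],float))[0]/" h.py
python3 - <<'E'
from h import *
import pickle
for n in['top','scene']:
    c=camera(n);save(c,n+'0');pickle.dump(c,open(n+'0.pkl','wb'));print(n,c['eye'],c['rotation'])
    P=pts(c)
    for t in ['lid_round','lid_square','lid_hex','box_round','box_square','box_hex','mat','pen3d','spool','waxjar']:
        for r in regions_of(c,t):
            m=r['pixels']&(c['range_z']>0)
            print(t,round(r['confidence'],2),np.round(r['bbox']),np.round(np.median(P[m],0)) if m.any() else None, np.round(np.percentile(P[m][:,2],98)) if m.any() else None)
E
```

```text
top [ 364.84303788   12.39848643 1113.48258475] [ 0.07789653 -0.10496985 -1.59022688]
lid_round 0.85 [234. 221.  31.  29.] [472. 122.  13.] 39.0
lid_round 0.84 [204. 294.  32.  35.] [293. 202.  13.] 39.0
lid_round 0.79 [250. 155.  31.  30.] [636.  77.  68.] 94.0
lid_round 0.79 [316. 232.  26.  32.] [444. -86.  13.] 39.0
lid_square 0.89 [165. 238.  31.  32.] [436. 282.  53.] 79.0
lid_hex 0.71 [372. 243.  37.  33.] [ 409. -222.   52.] 78.0
lid_hex 0.59 [176. 237.  23.  36.] [428. 249.  32.] 44.0
box_round 0.61 [355. 246.   5.  11.] [ 402. -185.   33.] 41.0
box_round 0.18 [276. 237.  24.  70.] [439.  16.  23.] 29.0
box_square 0.46 [250. 171.  30.   8.] [602.  68.  35.] 65.0
box_hex 0.62 [177. 238.  29.  34.] [428. 249.  35.] 47.0
box_hex 0.3 [276. 238.  22.  66.] [436.  15.  23.] 29.0
mat 0.71 [311. 163.  49.  54.] [634. -85.   4.] 8.0
pen3d 0.97 [277. 237.  20.  65.] [436.  15.  23.] 29.0
spool 0.85 [170. 164.  26.  30.] [631. 286.  24.] 29.0
waxjar 0.77 [394. 165.  24.  27.] [ 611. -295.   56.] 61.0
scene [1079.53679249 -281.6226773   969.72202293] [0.5582379  0.36550644 1.07554208]
lid_round 0.96 [314. 134.  31.  21.] [298. 198.  13.] 39.0
lid_round 0.85 [240. 217.  34.  28.] [452. -90.  13.] 39.0
lid_round 0.72 [320. 196.  31.  26.] [478. 117.  13.] 39.0
lid_round 0.58 [341. 242.  36.  30.] [643.  73.  68.] 94.0
lid_square 0.91 [372. 154.  35.  30.] [443. 278.  53.] 78.0
lid_hex 0.59 [176. 217.  36.  32.] [ 415. -226.   52.] 78.0
box_round 0.73 [178. 231.  40.  25.] [ 444. -232.   24.] 46.0
box_square 0.88 [340. 254.  45.  38.] [670.  53.  29.] 63.0
box_hex 0.92 [366. 164.  34.  26.] [465. 258.  23.] 42.0
mat 0.59 [272. 283.  76.  69.] [637. -89.   4.] 7.0
pen3d 0.75 [274. 198.  46.  48.] [449.  13.  23.] 29.0
spool 0.88 [415. 217.  30.  26.] [638. 281.  24.] 28.0
waxjar 0.69 [177. 313.  30.  32.] [ 628. -303.   56.] 61.0
```

View pics/top0.png

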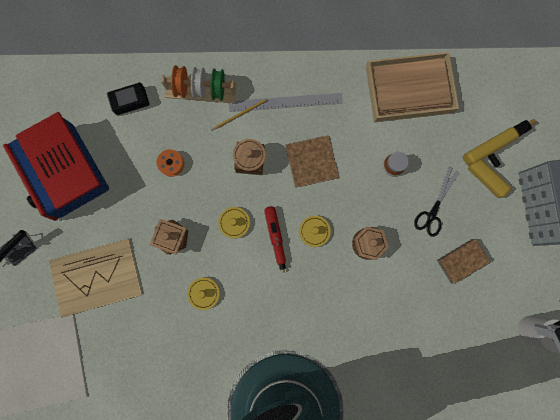

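View pics/scene0.png

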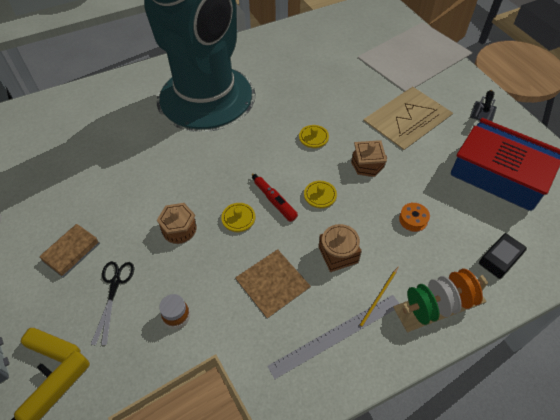

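The pale round lid is on the square box at top (249,155). The three yellow look-alikes are at (234,222), (204,293) and (316,231), so I'll leave those alone. The square lid is on the hex box at (169,237) and the hex lid is on the round box at (372,243). The mat is at (313,161); the smaller cork piece at (465,260) is a decoy. Next I'll refine these positions.

```bash
cat >> h.py <<'E'
from scipy.spatial.transform import Rotation as Ro
def go(x,y,z,yaw=None,s=None):
    """slide to reach world xyz, turn(deg) to make tool-x yaw (world deg)"""
    s=s or state();R=Ro.from_rotvec(s['eef_rot']).as_matrix()
    d=R.T@(np.array([x,y,z])-s['eef_pos'])
    y0=np.degrees(np.arctan2(R[1,0],R[0,0]))
    t=None if yaw is None else -((yaw-y0+180)%360-180)
    print('slide',np.round(d,1),'turn',t,'cur yaw toolx',round(y0,1),'pos',np.round(s['eef_pos'],1))
def near(P,x,y,r,z0,z1):
    m=(np.hypot(P[...,0]-x,P[...,1]-y)<r)&(P[...,2]>z0)&(P[...,2]<z1)
    return m
E
python3 - <<'E'
from h import *
import pickle
for n in['top','scene']:
    c=pickle.load(open(n+'0.pkl','rb'));P=pts(c)
    for nm,x,y,zk in [('R',638,75,94),('S',438,280,79),('H',411,-224,78),('Y1',474,120,39),('Y2',444,-86,39)]:
        m=near(P,x,y,45,zk-6,zk+6);p=P[m]
        b=near(P,x,y,60,zk-33,zk-22);q=P[b][:,:2].astype(np.float32)
        rc=cv2.minAreaRect(q)
        print(n,nm,m.sum(),np.round((p.min(0)+p.max(0))/2,1),np.round(p.mean(0),1),'plate',np.round(np.median(P[b][:,2]),1),np.round(rc[0],1),np.round(rc[1],1),round(rc[2],1),cv2.minEnclosingCircle(q))
    m=near(P,634,-87,85,2.5,9);q=P[m][:,:2].astype(np.float32);print('mat',cv2.minAreaRect(q),np.median(P[m][:,2]))
    t=near(P,540,0,40,-10,10);print('table',np.median(P[t][:,2]))
c=pickle.load(open('top0.pkl','rb'))['img']
f=lambda u,v:cv2.resize(c[v-28:v+28,u-28:u+28],(380,380),interpolation=cv2.INTER_CUBIC)
cv2.imwrite('pics/crop0.png',np.hstack([f(249,157),f(234,222)]))
c=camera('wrist');save(c,'wrist0');s=state();print(c['eye']-s['eef_pos'],c['rotation'],c['intrinsics'])
go(636,77,230,None)
E
```

```text
top R 48 [638.2  78.1  93.6] [637.3  77.9  93.2] plate 67.5 [638.1  78.4] [78.3 80.9] 89.1 ((637.9942016601562, 78.01718139648438), 41.0391731262207)
top S 56 [437.3 283.6  77.2] [437.2 283.1  77.5] plate 52.6 [437.  283.8] [71.3 70.1] 68.5 ((436.8521728515625, 283.7872009277344), 48.11803436279297)
top H 53 [ 409.5 -224.    77. ] [ 409.7 -223.7   76.7] plate 51.6 [ 410.7 -223.3] [84.9 78.8] 76.5 ((410.4933166503906, -223.38900756835938), 42.877132415771484)
top Y1 47 [472.3 123.3  37.6] [472.7 123.   37.9] plate 12.5 [472.3 123.6] [81.5 82.6] 58.0 ((469.4653015136719, 120.43594360351562), 45.234615325927734)
top Y2 45 [445.  -86.2  38.1] [445.5 -85.9  38.2] plate 12.8 [445.9 -85.8] [81.7 82.4] 36.2 ((436.7854309082031, -86.15531921386719), 49.062469482421875)
mat ((632.1480102539062, -89.81852722167969), (162.29042053222656, 162.94186401367188), 76.45452117919922) 4.259990245283461
table -0.2551055390165402
scene R 63 [639.5  76.8  92.3] [640.   76.1  92.4] plate 67.7 [638.6  76.3] [81.3 81.3] 45.8 ((638.47900390625, 76.71146392822266), 42.4283447265625)
scene S 46 [438.6 281.7  78.
[... 339 characters left out ...]
8] plate 12.5 [473.6 120.6] [79.4 82.2] 59.3 ((473.6644287109375, 122.43038177490234), 42.929359436035156)
scene Y2 48 [447.1 -87.2  38.1] [448.  -88.   37.9] plate 12.8 [445.6 -87.7] [80.5 81.8] 79.3 ((446.65325927734375, -87.1324691772461), 42.49665832519531)
mat ((632.1911010742188, -87.10175323486328), (160.79379272460938, 167.97509765625), 2.661189556121826) 4.2309985617681605
table -0.226842169544625
[ 61.71577948  25.551219   180.5622543 ] [-0.20397415  0.13586953 -1.17890954] [[324.50907445   0.         280.72370964]
 [  0.         324.50907445 208.0414918 ]
 [  0.           0.           1.        ]]
slide [ 617.9 -455.8  -24.5] turn None cur yaw toolx 22.2 pos [ 236.3 -578.6  205.4]
```

View pics/crop0.png

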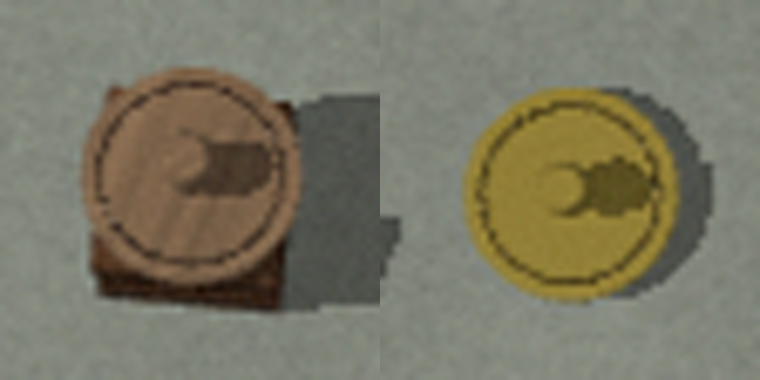

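View pics/wrist0.png

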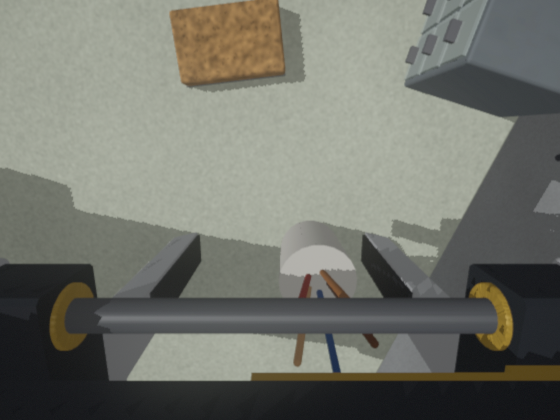

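The crop confirms it: the pale lid on the dark square box (left) is lid_round, and the yellow one is the look-alike. A pencil cup stands under the start pose, so I'll raise the tool first.

Call:
servo_tool --series '[{"slide":[0,0,-50],"turn":0,"jaw":0.3},{"slide":[0,0,-100],"turn":0,"jaw":0.3},{"slide":[30,-25,-120],"turn":0,"jaw":0.3},{"slide":[551,-455,-60],"turn":0,"jaw":0.3},{"slide":[551,-455,-60],"turn":0,"jaw":0.3},{"slide":[551,-455,-60],"turn":0,"jaw":0.3},{"slide":[551,-455,-60],"turn":0,"jaw":0.3},{"slide":[551,-455,-60],"turn":0,"jaw":0.3},{"slide":[551,-455,-60],"turn":0,"jaw":0.3},{"slide":[551,-455,-60],"turn":0,"jaw":0.3},{"slide":[551,-455,-60],"turn":0,"jaw":0.3},{"slide":[551,-455,-60],"turn":0,"jaw":0.3},{"slide":[551,-455,-60],"turn":0,"jaw":0.3},{"slide":[551,-455,-5],"turn":0,"jaw":0.3},{"slide":[551,-455,-5],"turn":0,"jaw":0.3},{"slide":[551,-455,-5],"turn":0,"jaw":0.3},{"slide":[551,-455,-5],"turn":0,"jaw":0.3},{"slide":[551,-455,-5],"turn":0,"jaw":0.3},{"slide":[551,-455,-5],"turn":0,"jaw":0.3},{"slide":[551,-455,-5],"turn":0,"jaw":0.3}]'

```text
time_s: 3.2
eef_pos: [574.4, 50.0, 210.8]
eef_rot: [3.083, 0.603, 0.0]
ft_force: [0.1, -0.9, 0.6]
finger_gap: 65.9
```

```bash
cat > look.py <<'E'
from h import *
import pickle,sys
def look(tag,cams=('wrist','top','scene')):
    out={}
    for n in cams:
        c=camera(n);save(c,n+tag);pickle.dump(c,open(n+tag+'.pkl','wb'));out[n]=(c,pts(c))
    return out
def plate(P,x,y,z,r=60,dz=4):
    b=near(P,x,y,r,z-dz,z+dz);q=P[b][:,:2].astype(np.float32)
    rc=cv2.minAreaRect(q); (a,rad)=cv2.minEnclosingCircle(q)
    return len(q),np.round(np.median(P[b][:,2]),1),'rect',np.round(rc[0],1),np.round(rc[1],1),round(rc[2],1),'circ',np.round(a,1),round(rad,1)
E
python3 - <<'E'
from look import *
o=look('1',('wrist',))
P=o['wrist'][1]
m=near(P,638,77,45,86,98);print(m.sum(),P[m].mean(0),(P[m].min(0)+P[m].max(0))/2,np.ptp(P[m],axis=0))
print(plate(P,638,77,68))
print(plate(P,638,77,55,r=60))
go(638.5,77.3,150)
E
```

```text
385 [639.10476902  77.7576154   94.79205118] [639.19995834  77.72114787  94.20703691] [19.25686666 19.1926012   6.5535443 ]
(5426, np.float64(69.4), 'rect', array([639. ,  77.8]), array([81.4, 81.3]), 1.9, 'circ', array([639. ,  77.7]), 41.0)
(215, np.float64(56.4), 'rect', array([638.5,  78.5]), array([70. , 69.9]), 83.3, 'circ', array([638.8,  78.5]), 49.3)
slide [69.7 -1.4 61. ] turn None cur yaw toolx 22.1 pos [574.4  49.8 211. ]
```

View pics/wrist1.png

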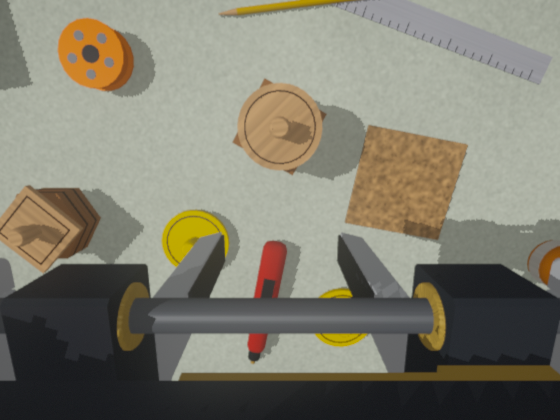

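This shows the round lid at (280,127), the square box's corners showing beneath it, and the mat at (408,182). The measured sizes match the given ones (81 mm lid, 70 mm box). I'll descend and grip the knob.

Call:
servo_tool --series '[{"slide":[40,-1,30],"turn":0,"jaw":0.3},{"slide":[70,-1.5,60],"turn":0,"jaw":0.3},{"slide":[70.3,-1.5,100],"turn":0,"jaw":0.3},{"slide":[70.3,-1.5,125],"turn":0,"jaw":0.3},{"slide":[70.3,-1.5,139],"turn":0,"jaw":0.3},{"slide":[70.3,-1.5,139.5],"turn":0,"jaw":0.3},{"slide":[70.3,-1.5,139.5],"turn":0,"jaw":0.5},{"slide":[70.3,-1.5,139.5],"turn":0,"jaw":1},{"slide":[70.3,-1.5,139.5],"turn":0,"jaw":1},{"slide":[70.3,-1.5,139.5],"turn":0,"jaw":1},{"slide":[70.3,-1.5,139.5],"turn":0,"jaw":1},{"slide":[70.3,-1.5,139.5],"turn":0,"jaw":1},{"slide":[70.3,-1.5,139.5],"turn":0,"jaw":1},{"slide":[70.3,-1.5,139.5],"turn":0,"jaw":1}]' --squeeze 20

```text
time_s: 4.65
eef_pos: [638.9, 79.0, 71.0]
eef_rot: [-3.083, -0.605, -0.0]
ft_force: [-0.0, -0.1, 1.6]
finger_gap: 19.6
```

Call:
servo_tool --series '[{"slide":[0,0,-15],"turn":0,"jaw":1},{"slide":[0,0,-40],"turn":0,"jaw":1},{"slide":[-20,45,-45],"turn":0,"jaw":1},{"slide":[-40,90,-35],"turn":0,"jaw":1},{"slide":[-60,138,-15],"turn":0,"jaw":1},{"slide":[-66,151,5],"turn":0,"jaw":1},{"slide":[-66,151,30],"turn":0,"jaw":1},{"slide":[-66,151,43],"turn":0,"jaw":1},{"slide":[-66,151,48],"turn":0,"jaw":1},{"slide":[-66,151,51],"turn":0,"jaw":1},{"slide":[-66,151,51],"turn":0,"jaw":1},{"slide":[-66,151,51],"turn":0,"jaw":1}]'

```text
time_s: 5.85
eef_pos: [635.4, -85.4, 20.9]
eef_rot: [3.082, 0.606, 0.002]
ft_force: [-0.6, 0.2, 0.0]
finger_gap: 19.3
```

Call:
servo_tool --series '[{"slide":[0,0,1],"turn":0,"jaw":0.8},{"slide":[0,0,1],"turn":0,"jaw":0.5},{"slide":[0,0,1],"turn":0,"jaw":0.4},{"slide":[0,0,-1],"turn":0,"jaw":0.3},{"slide":[0,0,-35],"turn":0,"jaw":0.3},{"slide":[0,0,-85],"turn":0,"jaw":0.3},{"slide":[-10,-30,-130],"turn":0,"jaw":0.3},{"slide":[-114,-415,-180],"turn":0,"jaw":0.3},{"slide":[-114,-415,-180],"turn":0,"jaw":0.3},{"slide":[-114,-415,-180],"turn":0,"jaw":0.3},{"slide":[-114,-415,-180],"turn":0,"jaw":0.3},{"slide":[-114,-415,-180],"turn":0,"jaw":0.3},{"slide":[-114,-415,-180],"turn":0,"jaw":0.3},{"slide":[-114,-415,-180],"turn":0,"jaw":0.3},{"slide":[-114,-415,-180],"turn":0,"jaw":0.3},{"slide":[-114,-415,-180],"turn":0,"jaw":0.3},{"slide":[-114,-415,-180],"turn":0,"jaw":0.3},{"slide":[-114,-415,-180],"turn":0,"jaw":0.3},{"slide":[-114,-415,-180],"turn":0,"jaw":0.3}]'

```text
time_s: 7.75
eef_pos: [373.1, 254.2, 199.7]
eef_rot: [3.083, 0.602, -0.001]
ft_force: [0.3, -0.3, 1.3]
finger_gap: 65.6
```

Run:
```python
from look import *
o=look('2')
for n in o:
    P=o[n][1];print(n)
    print(' S',plate(P,438,283,53));m=near(P,438,283,45,74,83);print(np.round((P[m].min(0)+P[m].max(0))/2,1))
    print(' hexbox',plate(P,438,283,40))
    print(' sqbox',plate(P,638,78,55,r=56))
    print(' R',plate(P,635,-86,17,r=60)); m=near(P,635,-86,45,37,47);print(np.round((P[m].min(0)+P[m].max(0))/2,1) if m.any() else 0)
    # raw hexbox walls below z 38
go(438,283,55.5+.5)
```

```text
wrist
 S (4921, np.float64(54.4), 'rect', array([438.2, 283.7]), array([70. , 69.8]), 68.6, 'circ', array([438. , 283.8]), 49.1)
[438.2 283.8  78.9]
 hexbox (352, np.float64(41.4), 'rect', array([438.7, 283.8]), array([76.9, 66.9]), 23.6, 'circ', array([438.7, 283.8]), 43.7)
 sqbox (862, np.float64(56.2), 'rect', array([614.3,  90.2]), array([53.1, 23.2]), 81.9, 'circ', array([613.6,  90. ]), 27.8)
 R (0, np.float64(nan), 'rect', array([0., 0.]), array([0., 0.]), 0.0, 'circ', array([0., 0.]), 0.0)
0
top
 S (271, np.float64(52.6), 'rect', array([438.1, 283.9]), array([70.7, 68.2]), 68.3, 'circ', array([441.2, 281.7]), 44.9)
[442.2 285.4  77.8]
 hexbox (28, np.float64(39.3), 'rect', array([450.3, 299.9]), array([46.4, 75.5]), 52.4, 'circ', array([442.3, 289.6]), 39.1)
 sqbox (304, np.float64(54.5), 'rect', array([637.5,  78.9]), array([70.5, 71.2]), 83.3, 'circ', array([637. ,  78.9]), 48.4)
 R (648, np.float64(16.8), 'rect', array([633.7, -84.6]), array([80.9, 80.3]), 16.8, 'circ', array([634. , -84.8]), 41.5)
[633.7 -85.2  42.2]
scene
 S (524, np.float64(52.5), 'rect', array([438.7, 282.3]), array([71.8, 74.5]), 68.1, 'circ', array([438.6, 282.2]), 50.3)
[438.4 282.1  78.1]
 hexbox (98, np.float64(39.6), 'rect', array([450.3, 272.9]), array([83.7, 50.4]), 52.6, 'circ', array([440.2, 280.6]), 42.0)
 sqbox (416, np.float64(54.5), 'rect', array([637.5,  77.4]), array([71.4, 72.8]), 83.3, 'circ', array([638.1,  76.8]), 48.7)
 R (915, np.float64(16.8), 'rect', array([635. , -86.6]), array([81. , 81.7]), 14.9, 'circ', array([635.1, -86.2]), 42.0)
[635.1 -86.6  41.7]
slide [ 71.1  -1.7 143.8] turn None cur yaw toolx 22.1 pos [372.9 254.6 199.8]
  return _methods._mean(a, axis=axis, dtype=dtype,
  ret = ret.dtype.type(ret / rcount)
```

View pics/wrist2.png

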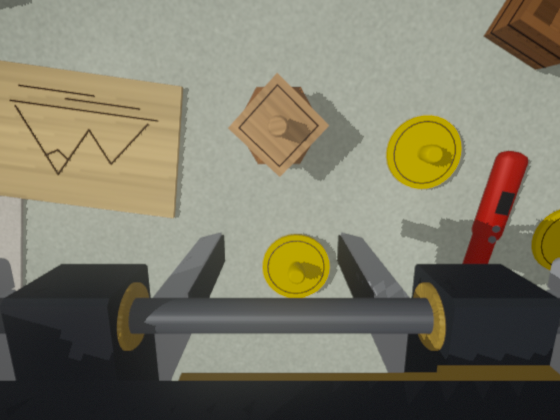

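View pics/top2.png

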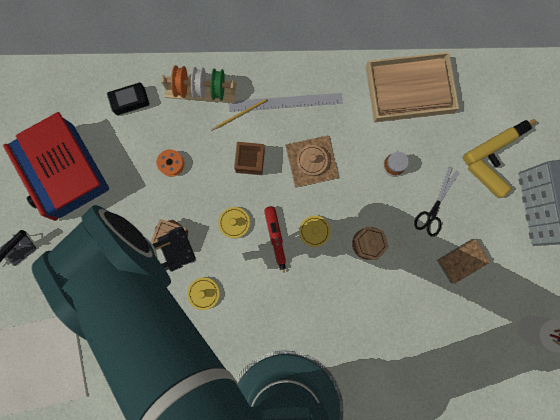

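The wrist view shows the square lid on the hex box at (280,124). In the top view the round lid is parked centred on the mat at (314,160). The square box hasn't moved: (638, 78.3), yaw 83.3°. The square lid's yaw is 68.6°, so it needs a turn of -14.7.

Call:
servo_tool --series '[{"slide":[40,-1,40],"turn":0,"jaw":0.3},{"slide":[71.4,-1.7,75],"turn":0,"jaw":0.3},{"slide":[71.4,-1.7,110],"turn":0,"jaw":0.3},{"slide":[71.4,-1.7,132],"turn":0,"jaw":0.3},{"slide":[71.4,-1.7,143.5],"turn":0,"jaw":0.3},{"slide":[71.4,-1.7,143.5],"turn":0,"jaw":0.3},{"slide":[71.4,-1.7,143.5],"turn":0,"jaw":0.5},{"slide":[71.4,-1.7,143.5],"turn":0,"jaw":1},{"slide":[71.4,-1.7,143.5],"turn":0,"jaw":1},{"slide":[71.4,-1.7,143.5],"turn":0,"jaw":1},{"slide":[71.4,-1.7,143.5],"turn":0,"jaw":1},{"slide":[71.4,-1.7,143.5],"turn":0,"jaw":1},{"slide":[71.4,-1.7,143.5],"turn":0,"jaw":1}]'

```text
time_s: 9.2
eef_pos: [437.9, 283.9, 56.5]
eef_rot: [-3.083, -0.605, -0.0]
ft_force: [0.7, -0.7, -0.1]
finger_gap: 19.7
```

Run:
```python
from h import *
s=state();print(s['finger_gap'],s['ft_force']);R=Ro.from_rotvec(s['eef_rot']).as_matrix();print(R)
go(638.2,78.3,65.5)
go(638.2-65,78.3-26,200)
```

```text
19.652775542966044 [ 0.65378473 -0.67008264 -0.10545924]
[[ 9.25720738e-01  3.78207764e-01  5.69638295e-05]
 [ 3.78207755e-01 -9.25720735e-01  1.25939126e-04]
 [ 1.00363753e-04 -9.50402985e-05 -9.99999990e-01]]
slide [107.6 266.1  -9. ] turn None cur yaw toolx 22.2 pos [437.9 283.9  56.5]
slide [  37.7  265.6 -143.5] turn None cur yaw toolx 22.2 pos [437.9 283.9  56.5]
```

Call:
servo_tool --series '[{"slide":[0,0,-15],"turn":0,"jaw":1},{"slide":[0,0,-50],"turn":0,"jaw":1},{"slide":[15,40,-60],"turn":-4,"jaw":1},{"slide":[35,85,-60],"turn":-8,"jaw":1},{"slide":[55,130,-60],"turn":-12,"jaw":1},{"slide":[75,175,-60],"turn":-14.7,"jaw":1},{"slide":[95,220,-60],"turn":-14.7,"jaw":1},{"slide":[105,255,-50],"turn":-14.7,"jaw":1},{"slide":[107.5,266,-38],"turn":-14.7,"jaw":1},{"slide":[107.5,266,-38],"turn":-14.7,"jaw":1},{"slide":[107.5,266,-38],"turn":-14.7,"jaw":1},{"slide":[107.5,266,-38],"turn":-14.7,"jaw":1},{"slide":[107.5,266,-38],"turn":-14.7,"jaw":1}]'

```text
time_s: 10.5
eef_pos: [637.7, 79.7, 95.4]
eef_rot: [-2.979, -0.997, -0.001]
ft_force: [-0.3, 0.2, -0.1]
finger_gap: 19.6
```

Run:
```python
from look import *
o=look('3')
for n in o:
    P=o[n][1];print(n)
    print(' lid',plate(P,638,78,92))
    print(' sqbox',plate(P,638,78,55,r=56))
    print(' hexbox',plate(P,438,283,40))
go(638.2,78.3,65.5)
```

```text
wrist
 lid (8071, np.float64(93.2), 'rect', array([637.8,  79.8]), array([70.4, 70.4]), 83.2, 'circ', array([638.2,  79.7]), 49.3)
 sqbox (547, np.float64(56.3), 'rect', array([638.5,  78.4]), array([70.4, 70.2]), 83.4, 'circ', array([638.5,  78.7]), 49.2)
 hexbox (0, np.float64(nan), 'rect', array([0., 0.]), array([0., 0.]), 0.0, 'circ', array([0., 0.]), 0.0)
top
 lid (4, np.float64(89.9), 'rect', array([607.3, 116.3]), array([3.4, 2.5]), 6.0, 'circ', array([607.2, 116.7]), 1.9)
 sqbox (4, np.float64(53.7), 'rect', array([608.8, 116.1]), array([5.8, 2.3]), 25.5, 'circ', array([609.3, 115.1]), 2.9)
 hexbox (330, np.float64(39.6), 'rect', array([437.3, 284.2]), array([76.7, 83.5]), 83.2, 'circ', array([438.4, 284.2]), 42.8)
scene
 lid (384, np.float64(91.3), 'rect', array([649.6,  76.7]), array([71.9, 48.9]), 85.2, 'circ', array([647.2,  76.5]), 41.9)
 sqbox (237, np.float64(54.8), 'rect', array([638.6,  77.3]), array([71. , 71.3]), 82.9, 'circ', array([638.2,  77.2]), 48.5)
 hexbox (12, np.float64(39.5), 'rect', array([465.1, 308.3]), array([ 5.3, 16.1]), 24.1, 'circ', array([465.5, 308.5]), 8.4)
slide [-0.1  0.7 29.4] turn None cur yaw toolx 37.0 pos [637.9  78.9  94.9]
  return _methods._mean(a, axis=axis, dtype=dtype,
  ret = ret.dtype.type(ret / rcount)
```

View pics/wrist3.png

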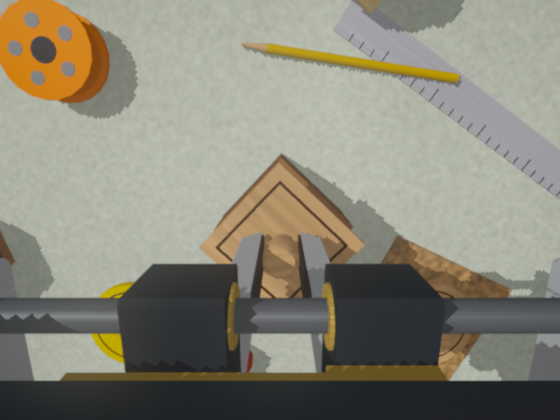

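View pics/scene3.png

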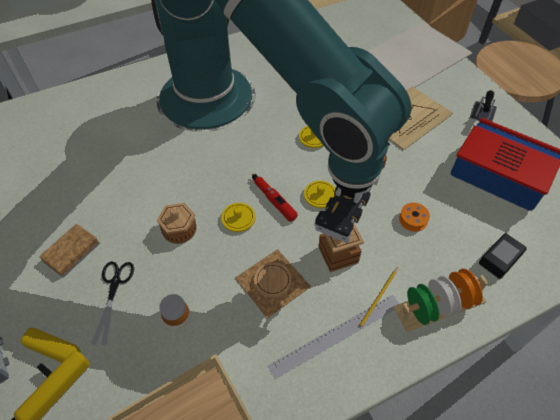

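The held square lid is at yaw 83.2°, against 83.4° for the box. The offset is about 1 mm, which I'll correct while lowering.

Call:
servo_tool --series '[{"slide":[0,0.8,8],"turn":-0.2,"jaw":1},{"slide":[0,0.8,16],"turn":-0.2,"jaw":1},{"slide":[0,0.8,21],"turn":-0.2,"jaw":1},{"slide":[0,0.8,25],"turn":-0.2,"jaw":1},{"slide":[0,0.8,28],"turn":-0.2,"jaw":1},{"slide":[0,0.8,29.5],"turn":-0.2,"jaw":1},{"slide":[0,0.8,29.5],"turn":-0.2,"jaw":1},{"slide":[0,0.8,29.5],"turn":-0.2,"jaw":1}]'

```text
time_s: 11.45
eef_pos: [638.6, 77.6, 65.4]
eef_rot: [2.978, 1.0, 0.0]
ft_force: [-2.4, -1.9, 7.5]
finger_gap: 19.5
```

Contact force of 7.5 N at the expected seated height. I'll release, rise and check.

Call:
servo_tool --series '[{"slide":[0,0,-0.5],"turn":0,"jaw":0.8},{"slide":[0,0,-0.5],"turn":0,"jaw":0.5},{"slide":[0,0,-0.5],"turn":0,"jaw":0.4},{"slide":[0,0,-2],"turn":0,"jaw":0.3},{"slide":[0,0,-30],"turn":0,"jaw":0.3},{"slide":[-20,0,-75],"turn":0,"jaw":0.3},{"slide":[-60,0,-110],"turn":0,"jaw":0.3},{"slide":[-70,0,-130],"turn":0,"jaw":0.3},{"slide":[-70,0,-130],"turn":0,"jaw":0.3},{"slide":[-70,0,-130],"turn":0,"jaw":0.3}]'

```text
time_s: 12.45
eef_pos: [582.8, 35.1, 195.2]
eef_rot: [2.978, 0.999, 0.001]
ft_force: [0.3, -0.5, 0.3]
finger_gap: 65.4
```

```bash
python3 - <<'E' 2>/dev/null
from look import *
o=look('4',('wrist','top'))
for n in o:
    P=o[n][1];print(n)
    print(' lid',plate(P,638,78,62))
    print(' hexbox',plate(P,438,283,40))
    print(' hexlid',plate(P,411,-224,52))
    print(' R',plate(P,635,-86,17,r=60))
go(411-68,-224-20,199,22)
E
```

```text
wrist
 lid (5334, np.float64(63.5), 'rect', array([638.6,  77.7]), array([70.1, 70.3]), 83.4, 'circ', array([638.7,  77.8]), 49.1)
 hexbox (1350, np.float64(41.0), 'rect', array([446.7, 265.9]), array([77.6, 49.4]), 24.3, 'circ', array([442.3, 276.5]), 40.6)
 hexlid (0, np.float64(nan), 'rect', array([0., 0.]), array([0., 0.]), 0.0, 'circ', array([0., 0.]), 0.0)
 R (3605, np.float64(18.6), 'rect', array([635.2, -85.7]), array([82.4, 80.3]), 80.3, 'circ', array([634.9, -85.8]), 41.4)
top
 lid (0, np.float64(nan), 'rect', array([0., 0.]), array([0., 0.]), 0.0, 'circ', array([0., 0.]), 0.0)
 hexbox (328, np.float64(39.7), 'rect', array([437.5, 284. ]), array([77.3, 83.9]), 83.8, 'circ', array([438.7, 284.5]), 43.3)
 hexlid (296, np.float64(51.7), 'rect', array([ 420.8, -243.2]), array([81.2, 37. ]), 23.0, 'circ', array([ 414.4, -228.3]), 40.6)
 R (19, np.float64(16.9), 'rect', array([ 654.6, -117.2]), array([31.3,  4.6]), 27.8, 'circ', array([ 653.6, -115.4]), 15.7)
slide [-359.8   78.4   -4.8] turn 15.146093511584894 cur yaw toolx 37.1 pos [582.5  35.7 194.1]
```

View pics/wrist4.png

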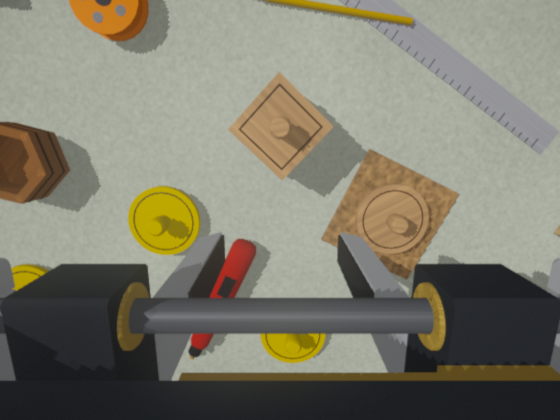

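The square lid is seated (top 62 mm, yaw 83.4°) and the round lid sits steadily on the mat. Next is the hex lid.

Call:
servo_tool --series '[{"slide":[-360,78,-6],"turn":15,"jaw":0.3},{"slide":[-360,78,-6],"turn":15,"jaw":0.3},{"slide":[-360,78,-6],"turn":15,"jaw":0.3},{"slide":[-360,78,-6],"turn":15,"jaw":0.3},{"slide":[-360,78,-6],"turn":15,"jaw":0.3},{"slide":[-360,78,-6],"turn":15,"jaw":0.3},{"slide":[-360,78,-6],"turn":15,"jaw":0.3},{"slide":[-360,78,-6],"turn":15,"jaw":0.3},{"slide":[-360,78,-6],"turn":15,"jaw":0.3},{"slide":[-360,78,-6],"turn":15,"jaw":0.3},{"slide":[-360,78,-6],"turn":15,"jaw":0.3},{"slide":[-360,78,-6],"turn":15,"jaw":0.3},{"slide":[-360,78,-6],"turn":15,"jaw":0.3},{"slide":[-360,78,-6],"turn":15,"jaw":0.3}]'

```text
time_s: 13.95
eef_pos: [342.9, -243.7, 200.9]
eef_rot: [-3.083, -0.604, 0.0]
ft_force: [0.2, 0.5, -0.8]
finger_gap: 65.8
```

```bash
cat >> look.py <<'E'
def hexfit(P,x,y,z,r=55,dz=4):
    b=near(P,x,y,r,z-dz,z+dz);q=P[b][:,:2]
    best=None
    for th in np.arange(0,60,0.1):
        a=np.radians(th+np.array([0,60,120]));N=np.stack([np.cos(a),np.sin(a)],1)
        p=q@N.T;hi=np.percentile(p,99.8,axis=0);lo=np.percentile(p,.2,axis=0);w=(hi-lo).sum()
        if best is None or w<best[0]:best=(w,th,np.linalg.lstsq(N,(hi+lo)/2,rcond=None)[0],hi-lo)
    return 'flat-normal deg',round(best[1],1),'ctr',np.round(best[2],1),'widths',np.round(best[3],1)
E
python3 - <<'E' 2>/dev/null
from look import *
o=look('5')
for n in o:
    P=o[n][1];print(n)
    print(' hexbox',hexfit(P,438,283,40))
    print(' hexlid',hexfit(P,411,-224,53))
    m=near(P,411,-224,45,73,82);print(' knob',m.sum(),np.round((P[m].min(0)+P[m].max(0))/2,1), np.round(P[m][:,2].max(),1))
    b=near(P,411,-224,45,48,58);q=P[b];A=np.c_[q[:,:2]-[411,-224],np.ones(len(q))];print(' plane',np.linalg.lstsq(A,q[:,2],rcond=None)[0])
    print(' rbox',plate(P,411,-224,44,r=50,dz=3.5))
    print(' sq lid',plate(P,638,78,62))
P=pts(pickle.load(open('top3.pkl','rb')));print('top3',hexfit(P,438,283,40))
P=pts(pickle.load(open('wrist2.pkl','rb')));print('w2 sub-square',hexfit(P,438,283,40))
go(411,-224,56)
E
```

```text
wrist
```

View pics/wrist5.png

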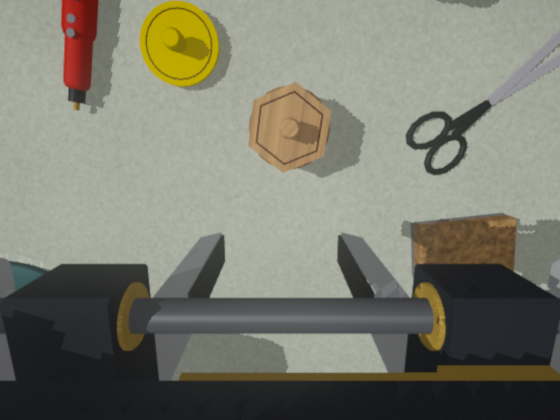

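```bash
sed -i 's/^    best=None$/    best=None\n    if len(q)<30: return "none"/' look.py
python3 - <<'E' 2>&1 | grep -v -i warn
from look import *
for n in ['wrist5','top5','scene5']:
    try: P=pts(pickle.load(open(n+'.pkl','rb')))
    except Exception: 
        P=look('5',(n[:-1],))[n[:-1]][1]
    print(n)
    print(' hexbox',hexfit(P,438,283,40))
    print(' hexlid',hexfit(P,411,-224,53))
    m=near(P,411,-224,45,73,82);print(' knob',m.sum(),m.any() and np.round((P[m].min(0)+P[m].max(0))/2,1), m.any() and np.round(P[m][:,2].max(),1))
    b=near(P,411,-224,45,48,58);q=P[b];A=np.c_[q[:,:2]-[411,-224],np.ones(len(q))];print(' plane',len(q)and np.linalg.lstsq(A,q[:,2],rcond=None)[0])
    b=near(P,411,-224,60,20,47.5);print(' rbox',b.sum(), b.any() and cv2.minEnclosingCircle(P[b][:,:2].astype(np.float32)))
    b=near(P,638,78,60,58,66);print(' sq lid',b.any() and plate(P,638,78,62))
P=pts(pickle.load(open('top3.pkl','rb')));print('top3',hexfit(P,438,283,40))
P=pts(pickle.load(open('wrist2.pkl','rb')));print('w2 sub-square',hexfit(P,438,283,40))
go(411,-224,56)
E
```

```text
wrist5
 hexbox none
 hexlid ('flat-normal deg', np.float64(44.2), 'ctr', array([ 410.3, -224.5]), 'widths', array([75.6, 75.5, 75.5]))
 knob 371 [ 410.3 -224.5   78.2] 81.2
 plane [-7.13054653e-04 -1.56798547e-03  5.34674904e+01]
 rbox 159 ((410.68389892578125, -224.86607360839844), 40.847633361816406)
 sq lid False
top5
 hexbox ('flat-normal deg', np.float64(21.8), 'ctr', array([437.8, 283.9]), 'widths', array([75.9, 76.6, 75.8]))
 hexlid ('flat-normal deg', np.float64(43.9), 'ctr', array([ 409.9, -223.7]), 'widths', array([75.5, 76. , 75.7]))
 knob 55 [ 409.4 -223.9   77.3] 81.6
 plane [-5.97626750e-04  2.70059656e-03  5.18541185e+01]
 rbox 99 ((410.131103515625, -223.61790466308594), 41.27149963378906)
 sq lid (674, np.float64(61.5), 'rect', array([637.3,  78.6]), array([70.4, 70.5]), 83.7, 'circ', array([636.8,  77.6]), 48.6)
scene5
 hexbox ('flat-normal deg', np.float64(22.0), 'ctr', array([438.3, 282.7]), 'widths', array([76.9, 77.7, 79.8]))
 hexlid ('flat-normal deg', np.float64(43.9), 'ctr', array([ 410.2, -225.5]), 'widths', array([77.1, 75.7, 78.4]))
 knob 53 [ 411.3 -225.5   77.5] 81.9
 plane [ 6.10441442e-04 -8.46693737e-05  5.18719980e+01]
 rbox 269 ((412.84344482421875, -226.06842041015625), 41.58095932006836)
 sq lid (808, np.float64(61.8), 'rect', array([638.3,  76.7]), array([71., 73.]), 83.2, 'circ', array([638.8,  76.5]), 48.0)
top3 ('flat-normal deg', np.float64(22.1), 'ctr', array([437.9, 283.9]), 'widths', array([76.1, 76.8, 75.6]))
w2 sub-square ('flat-normal deg', np.float64(22.0), 'ctr', array([438.7, 283.7]), 'widths', array([75.9, 76.1, 75.9]))
slide [ 70.8   7.2 144.9] turn None cur yaw toolx 22.1 pos [ 342.7 -244.   200.9]
```

The wrist view shows the hex lid at (290,127) on the round box: flat-normal 44.2° against 22.0° for the hex box, so a turn of +22.2. The lid lies level.

Call:
servo_tool --series '[{"slide":[40,4,40],"turn":0,"jaw":0.3},{"slide":[70,7.3,75],"turn":0,"jaw":0.3},{"slide":[70,7.3,110],"turn":0,"jaw":0.3},{"slide":[70,7.3,132],"turn":0,"jaw":0.3},{"slide":[70,7.3,145],"turn":0,"jaw":0.3},{"slide":[70,7.3,145],"turn":0,"jaw":0.3},{"slide":[70,7.3,145],"turn":0,"jaw":0.5},{"slide":[70,7.3,145],"turn":0,"jaw":1},{"slide":[70,7.3,145],"turn":0,"jaw":1},{"slide":[70,7.3,145],"turn":0,"jaw":1},{"slide":[70,7.3,145],"turn":0,"jaw":1},{"slide":[70,7.3,145],"turn":0,"jaw":1},{"slide":[70,7.3,145],"turn":0,"jaw":1}]'

```text
time_s: 15.4
eef_pos: [410.3, -224.5, 56.0]
eef_rot: [3.083, 0.603, 0.0]
ft_force: [-1.2, 0.4, 3.2]
finger_gap: 19.3
```

Run:
```python
from h import *
s=state();print(s['finger_gap'],s['ft_force'])
go(438.4,283.6,80)
```

```text
19.339924724948183 [-1.22730654  0.42028165  3.2485596 ]
slide [ 217.4 -460.1  -24. ] turn None cur yaw toolx 22.1 pos [ 410.3 -224.5   56. ]
```

Call:
servo_tool --series '[{"slide":[0,0,-15],"turn":0,"jaw":1},{"slide":[0,0,-50],"turn":0,"jaw":1},{"slide":[0,0,-80],"turn":0,"jaw":1},{"slide":[20,-42,-80],"turn":4,"jaw":1},{"slide":[40,-85,-80],"turn":8,"jaw":1},{"slide":[60,-127,-80],"turn":12,"jaw":1},{"slide":[80,-169,-80],"turn":16,"jaw":1},{"slide":[100,-212,-80],"turn":20,"jaw":1},{"slide":[120,-254,-80],"turn":22.2,"jaw":1},{"slide":[140,-296,-80],"turn":22.2,"jaw":1},{"slide":[160,-339,-80],"turn":22.2,"jaw":1},{"slide":[180,-381,-80],"turn":22.2,"jaw":1},{"slide":[200,-423,-70],"turn":22.2,"jaw":1},{"slide":[213,-450,-40],"turn":22.2,"jaw":1},{"slide":[217.4,-460,-24],"turn":22.2,"jaw":1},{"slide":[217.4,-460,-24],"turn":22.2,"jaw":1},{"slide":[217.4,-460,-24],"turn":22.2,"jaw":1},{"slide":[217.4,-460,-24],"turn":22.2,"jaw":1},{"slide":[217.4,-460,-24],"turn":22.2,"jaw":1},{"slide":[217.4,-460,-24],"turn":22.2,"jaw":1}]'

```text
time_s: 17.4
eef_pos: [439.0, 283.0, 80.7]
eef_rot: [-3.141, 0.004, -0.002]
ft_force: [0.2, 0.3, -0.5]
finger_gap: 19.3
```

```bash
python3 - <<'E' 2>&1 | grep -v -i warn
from look import *
o=look('6')
for n in o:
    P=o[n][1];print(n)
    print(' lid',hexfit(P,438,284,77))
    print(' hexbox',hexfit(P,438,284,40))
    b=near(P,410.5,-224.7,60,41.5,48.5);print(' rbox',b.any() and plate(P,410.5,-224.7,45,dz=3.5))
go(438.4,283.6,51)
E
```

```text
wrist
 lid ('flat-normal deg', np.float64(21.8), 'ctr', array([442. , 282.9]), 'widths', array([72. , 75.6, 70.1]))
 hexbox ('flat-normal deg', np.float64(22.3), 'ctr', array([460. , 281.7]), 'widths', array([38.8, 75.4, 40.5]))
 rbox False
top
 lid none
 hexbox none
 rbox (264, np.float64(44.7), 'rect', array([ 409.2, -223.8]), array([79.4, 80.1]), 43.1, 'circ', array([ 410.3, -223.7]), 40.9)
scene
 lid ('flat-normal deg', np.float64(22.7), 'ctr', array([439.3, 281. ]), 'widths', array([76.6, 77.5, 78.1]))
 hexbox ('flat-normal deg', np.float64(22.3), 'ctr', array([446.4, 276.1]), 'widths', array([75.4, 76.1, 51.8]))
 rbox (297, np.float64(44.6), 'rect', array([ 410.8, -225.5]), array([78.8, 80.7]), 74.4, 'circ', array([ 410.4, -225.7]), 41.7)
slide [-0.3 -0.3 29.3] turn None cur yaw toolx -0.1 pos [438.6 283.3  80.3]
```

View pics/wrist6.png

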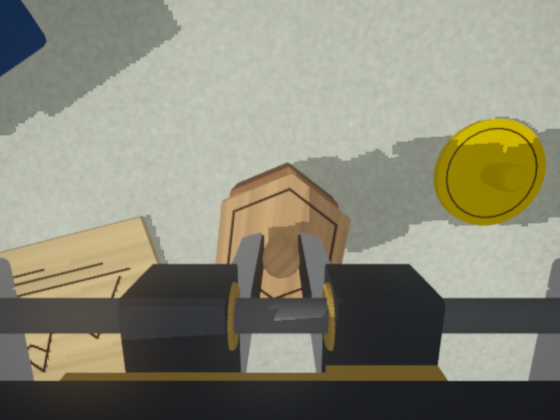

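View pics/scene6.png

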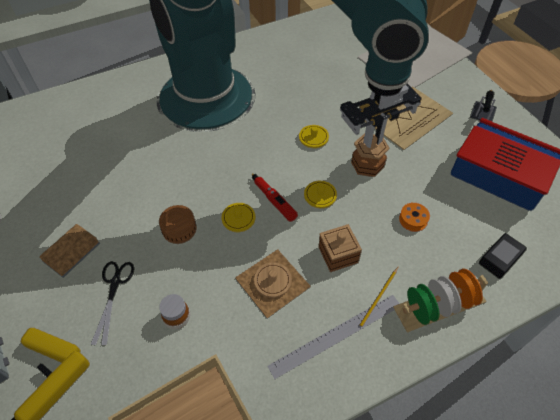

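The lid is aligned at 21.8° and is over the hex box. Lowering.

Call:
servo_tool --series '[{"slide":[-0.2,-0.4,10],"turn":0,"jaw":1},{"slide":[-0.2,-0.4,18],"turn":0,"jaw":1},{"slide":[-0.2,-0.4,22],"turn":0,"jaw":1},{"slide":[-0.2,-0.4,26],"turn":0,"jaw":1},{"slide":[-0.2,-0.4,28.5],"turn":0,"jaw":1},{"slide":[-0.2,-0.4,30],"turn":0,"jaw":1},{"slide":[-0.2,-0.4,30],"turn":0,"jaw":1},{"slide":[-0.2,-0.4,30],"turn":0,"jaw":1}]'

```text
time_s: 18.35
eef_pos: [438.4, 284.0, 50.5]
eef_rot: [3.141, -0.002, 0.001]
ft_force: [-2.8, -3.9, 13.5]
finger_gap: 19.7
```

Seated with contact at the expected height. I'll release and view.

Call:
servo_tool --series '[{"slide":[0,0,-0.7],"turn":0,"jaw":0.8},{"slide":[0,0,-0.7],"turn":0,"jaw":0.5},{"slide":[0,0,-0.7],"turn":0,"jaw":0.4},{"slide":[0,0,-2],"turn":0,"jaw":0.3},{"slide":[0,0,-30],"turn":0,"jaw":0.3},{"slide":[-15,0,-75],"turn":0,"jaw":0.3},{"slide":[-50,0,-120],"turn":0,"jaw":0.3},{"slide":[-70,0,-150],"turn":0,"jaw":0.3},{"slide":[-70,0,-150],"turn":0,"jaw":0.3},{"slide":[-70,0,-150],"turn":0,"jaw":0.3}]'

```text
time_s: 19.35
eef_pos: [368.6, 283.9, 200.6]
eef_rot: [-3.142, 0.002, -0.003]
ft_force: [0.4, -0.3, -0.4]
finger_gap: 65.8
```

```bash
python3 - <<'E' 2>&1 | grep -v -i warn
from look import *
o=look('7')
for n in o:
    P=o[n][1];print(n)
    print(' lid',hexfit(P,438,284,47))
    b=near(P,438,284,50,43,51);print(np.median(P[b][:,2]) if b.any() else 0)
    b=near(P,438,284,60,15,39);print(' hexbox',b.sum() and cv2.minEnclosingCircle(P[b][:,:2].astype(np.float32)))
    b=near(P,635,-86,60,14,20);print(' R',b.any() and plate(P,635,-86,17,dz=3.5))
go(635-75,-86,190)
E
```

```text
wrist
 lid ('flat-normal deg', np.float64(21.8), 'ctr', array([438.1, 284.5]), 'widths', array([75.6, 75.5, 75.6]))
48.45144256246826
 hexbox 0
 R False
top
 lid ('flat-normal deg', np.float64(22.3), 'ctr', array([437.2, 284.3]), 'widths', array([75.6, 76.6, 74.6]))
46.612736229691336
 hexbox ((442.3866882324219, 272.4591064453125), 38.95839309692383)
 R (625, np.float64(16.8), 'rect', array([634.5, -85.8]), array([79.6, 79.3]), 88.7, 'circ', array([634.2, -85.4]), 41.0)
scene
 lid ('flat-normal deg', np.float64(22.5), 'ctr', array([437.4, 282.9]), 'widths', array([76.4, 78.4, 78.9]))
46.680742452388586
 hexbox ((440.0190734863281, 281.0426025390625), 43.73247146606445)
 R (893, np.float64(16.8), 'rect', array([634.9, -86.8]), array([80.9, 81.6]), 65.6, 'circ', array([634.2, -86.2]), 41.9)
slide [192.4 369.2   8.8] turn None cur yaw toolx -0.1 pos [368.4 283.6 199. ]
```

View pics/wrist7.png

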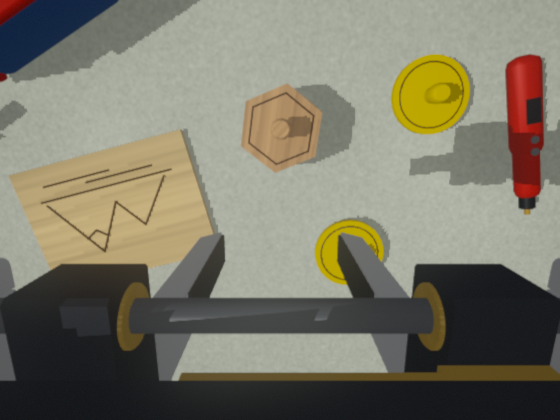

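The hex lid is home: top at 47 mm, yaw 22°. Now the round lid.

Call:
servo_tool --series '[{"slide":[266.5,370,40],"turn":0,"jaw":0.3},{"slide":[266.5,370,40],"turn":0,"jaw":0.3},{"slide":[266.5,370,40],"turn":0,"jaw":0.3},{"slide":[266.5,370,40],"turn":0,"jaw":0.3},{"slide":[266.5,370,40],"turn":0,"jaw":0.3},{"slide":[266.5,370,40],"turn":0,"jaw":0.3},{"slide":[266.5,370,40],"turn":0,"jaw":0.3},{"slide":[266.5,370,40],"turn":0,"jaw":0.3},{"slide":[266.5,370,40],"turn":0,"jaw":0.3},{"slide":[266.5,370,40],"turn":0,"jaw":0.3},{"slide":[266.5,370,40],"turn":0,"jaw":0.3},{"slide":[266.5,370,40],"turn":0,"jaw":0.3},{"slide":[266.5,370,80],"turn":0,"jaw":0.3},{"slide":[266.5,370,120],"turn":0,"jaw":0.3},{"slide":[266.5,370,120],"turn":0,"jaw":0.3}]'

```text
time_s: 21.0
eef_pos: [630.9, -84.7, 75.7]
eef_rot: [-3.14, -0.001, 0.011]
ft_force: [-0.4, 0.6, 0.2]
finger_gap: 65.9
```

Run:
```python
from h import *
go(635.1,-86,21)
```

```text
slide [ 4.6  1.4 54.6] turn None cur yaw toolx 0.0 pos [630.9 -84.7  75.7]
```

Call:
servo_tool --series '[{"slide":[0,0,0],"turn":0,"jaw":0.3},{"slide":[0,0,0],"turn":0,"jaw":0.3},{"slide":[0,0,0],"turn":0,"jaw":0.3}]'

```text
time_s: 21.3
eef_pos: [635.2, -86.2, 82.0]
eef_rot: [3.141, -0.002, 0.004]
ft_force: [-0.2, 0.3, -0.1]
finger_gap: 65.9
```

Call:
servo_tool --series '[{"slide":[0,0,30],"turn":0,"jaw":0.3},{"slide":[0,0,50],"turn":0,"jaw":0.3},{"slide":[0,0,59],"turn":0,"jaw":0.3},{"slide":[0,0,59],"turn":0,"jaw":0.3},{"slide":[0,0,59],"turn":0,"jaw":0.5},{"slide":[0,0,59],"turn":0,"jaw":1},{"slide":[0,0,59],"turn":0,"jaw":1},{"slide":[0,0,59],"turn":0,"jaw":1},{"slide":[0,0,59],"turn":0,"jaw":1},{"slide":[0,0,59],"turn":0,"jaw":1},{"slide":[0,0,59],"turn":0,"jaw":1}]'

```text
time_s: 22.4
eef_pos: [634.2, -86.3, 21.0]
eef_rot: [-3.142, 0.002, 0.0]
ft_force: [-0.5, 1.1, 1.5]
finger_gap: 19.4
```

Run:
```python
from h import *
go(410.4,-224.7,86)
```

```text
slide [-223.6  138.7  -65. ] turn None cur yaw toolx -0.1 pos [634.2 -86.3  21. ]
```

Call:
servo_tool --series '[{"slide":[0,0,-15],"turn":0,"jaw":1},{"slide":[0,0,-50],"turn":0,"jaw":1},{"slide":[-15,9,-85],"turn":0,"jaw":1},{"slide":[-55,35,-85],"turn":0,"jaw":1},{"slide":[-95,60,-85],"turn":0,"jaw":1},{"slide":[-135,84,-85],"turn":0,"jaw":1},{"slide":[-175,109,-85],"turn":0,"jaw":1},{"slide":[-210,130,-75],"turn":0,"jaw":1},{"slide":[-223.7,138.6,-65],"turn":0,"jaw":1},{"slide":[-223.7,138.6,-65],"turn":0,"jaw":1},{"slide":[-223.7,138.6,-65],"turn":0,"jaw":1},{"slide":[-223.7,138.6,-65],"turn":0,"jaw":1},{"slide":[-223.7,138.6,-65],"turn":0,"jaw":1},{"slide":[-223.7,138.6,-65],"turn":0,"jaw":1}]'

```text
time_s: 23.8
eef_pos: [411.0, -224.0, 86.1]
eef_rot: [-3.141, 0.0, -0.0]
ft_force: [0.0, 0.1, -0.2]
finger_gap: 19.2
```

```bash
python3 - <<'E' 2>&1 | grep -v -i warn
from look import *
o=look('8')
def circ(q):
    q=q[cv2.convexHull(q.astype(np.float32),returnPoints=False)[:,0]]
    A=np.c_[2*q,np.ones(len(q))];s=np.linalg.lstsq(A,(q**2).sum(1),rcond=None)[0];return np.round(s[:2],1),np.sqrt(s[2]+s[0]**2+s[1]**2)
for n in o:
    P=o[n][1];print(n)
    for nm,z in (('lid',82),('box',45)):
        b=near(P,410.5,-224.7,55,z-4,z+4);print(nm,b.sum(),b.sum()>20 and (cv2.minEnclosingCircle(P[b][:,:2].astype(np.float32)),np.median(P[b][:,2])))
go(410.4,-224.7,56)
E
```

```text
wrist
lid 8531 (((412.09906005859375, -223.34521484375), 41.03849792480469), np.float64(83.53657259906592))
box 321 (((438.382080078125, -227.7042999267578), 29.66194725036621), np.float64(45.80952629084439))
top
lid 63 (((410.5735168457031, -221.24267578125), 40.18695068359375), np.float64(81.93295180698124))
box 17 False
scene
lid 617 (((411.39263916015625, -223.94239807128906), 42.47012710571289), np.float64(81.75537602676445))
box 170 (((413.0914611816406, -225.9427947998047), 40.49502182006836), np.float64(44.408522039582124))
slide [-0.2  0.3 30. ] turn None cur yaw toolx -0.1 pos [ 410.6 -224.4   86. ]
```

View pics/wrist8.png

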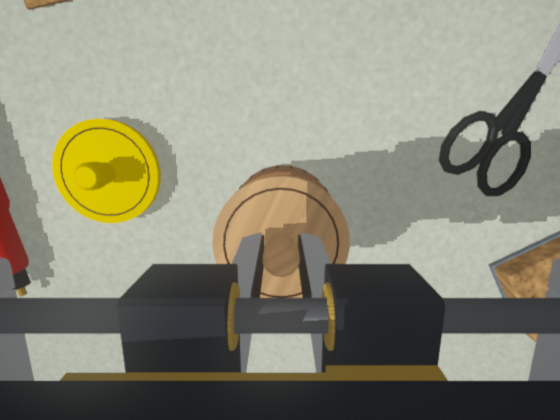

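View pics/scene8.png

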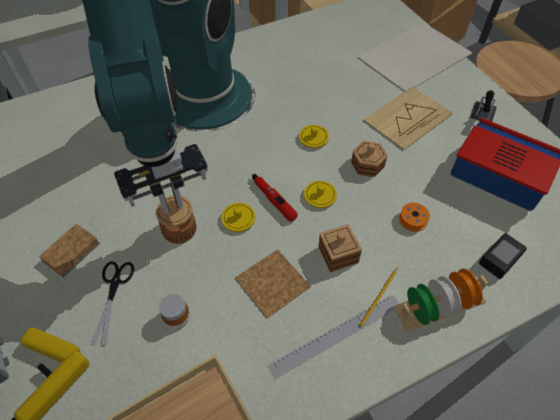

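The held lid sits about 1 mm off in +x and +y relative to the box. I'll correct that while lowering.

Call:
servo_tool --series '[{"slide":[-1,0.8,10],"turn":0,"jaw":1},{"slide":[-1,0.8,19],"turn":0,"jaw":1},{"slide":[-1,0.8,23],"turn":0,"jaw":1},{"slide":[-1,0.8,27],"turn":0,"jaw":1},{"slide":[-1,0.8,29.5],"turn":0,"jaw":1},{"slide":[-1,0.8,30.5],"turn":0,"jaw":1},{"slide":[-1,0.8,30.5],"turn":0,"jaw":1},{"slide":[-1,0.8,30.5],"turn":0,"jaw":1}]'

```text
time_s: 24.75
eef_pos: [409.3, -225.3, 55.8]
eef_rot: [3.141, -0.002, -0.0]
ft_force: [-4.0, 3.0, 11.2]
finger_gap: 19.1
```

Call:
servo_tool --series '[{"slide":[0,0,-0.6],"turn":0,"jaw":0.8},{"slide":[0,0,-0.6],"turn":0,"jaw":0.5},{"slide":[0,0,-0.6],"turn":0,"jaw":0.4},{"slide":[0,0,-2],"turn":0,"jaw":0.3},{"slide":[0,0,-30],"turn":0,"jaw":0.3},{"slide":[-10,0,-75],"turn":0,"jaw":0.3},{"slide":[-45,0,-120],"turn":0,"jaw":0.3},{"slide":[-60,0,-150],"turn":0,"jaw":0.3},{"slide":[-60,0,-150],"turn":0,"jaw":0.3},{"slide":[-60,0,-150],"turn":0,"jaw":0.3}]'

```text
time_s: 25.75
eef_pos: [349.4, -225.8, 206.0]
eef_rot: [3.14, -0.004, 0.002]
ft_force: [0.8, -0.3, -0.6]
finger_gap: 65.5
```

```bash
python3 - <<'E' 2>&1 | grep -v -i warn
from look import *
o=look('9')
for n in o:
    P=o[n][1];print(n)
    for nm,z in (('lid',52),('box',39.5)):
        b=near(P,410.5,-224.7,55,z-5,z+4);print(nm,b.sum(),b.sum()>20 and (cv2.minEnclosingCircle(P[b][:,:2].astype(np.float32)),np.median(P[b][:,2])))
    b=near(P,410.5,-224.7,45,48,58);q=P[b];A=np.c_[q[:,:2]-[411,-224],np.ones(len(q))];print(' plane',len(q)>20 and np.linalg.lstsq(A,q[:,2],rcond=None)[0])
    b=near(P,638,78,60,58,66);print(' sq lid',b.any() and plate(P,638,78,62))
    print(' hex',hexfit(P,438,284,47))
    for t in ('pen3d','spool','waxjar'):
        r=regions_of(o[n][0],t)
        if r:print(t,r[0]['confidence'],np.round(np.median(P[r[0]['pixels']],0)))
    b=near(P,445,-86,60,10,16);print(' Y2',b.any() and plate(P,445,-86,13,dz=3))
E
```

```text
wrist
lid 4967 (((410.26739501953125, -224.90989685058594), 40.99134063720703), np.float64(53.4306953548998))
box 0 False
 plane [ 1.28778311e-04 -1.29887957e-03  5.34425233e+01]
 sq lid False
 hex none
pen3d 0.78 [444.  11.  24.]
spool 0.39 [ 412. -225.   53.]
 Y2 (4182, np.float64(14.2), 'rect', array([447. , -86.5]), array([82.4, 80.7]), 89.6, 'circ', array([446.6, -86.5]), 41.3)
top
lid 597 (((409.3704833984375, -224.62826538085938), 41.25204849243164), np.float64(51.618143586180395))
box 21 (((417.925537109375, -205.24501037597656), 35.16841125488281), np.float64(39.34543539206311))
 plane [-8.39031495e-03  4.15574808e-03  5.18666347e+01]
 sq lid (673, np.float64(61.8), 'rect', array([637.9,  78.2]), array([69.9, 71.4]), 83.6, 'circ', array([637. ,  77.6]), 48.1)
 hex ('flat-normal deg', np.float64(21.7), 'ctr', array([437.1, 284.5]), 'widths', array([75.8, 76.1, 75.7]))
pen3d 0.83 [432.  14.  24.]
spool 0.91 [631. 288.  24.]
waxjar 0.82 [ 611. -296.   56.]
 Y2 (622, np.float64(12.8), 'rect', array([445.5, -85.8]), array([78.5, 78.5]), 88.7, 'circ', array([446. , -86.1]), 40.9)
scene
lid 771 (((410.4615478515625, -227.08343505859375), 44.05933380126953), np.float64(51.71453760563611))
box 81 (((417.3752746582031, -225.43856811523438), 39.92264938354492), np.float64(39.04450269077677))
 plane [-2.58767758e-03 -1.68797226e-03  5.18443442e+01]
 sq lid (817, np.float64(61.8), 'rect', array([637.6,  77.1]), array([71.8, 72.7]), 83.4, 'circ', array([637.4,  76.7]), 49.0)
 hex ('flat-normal deg', np.float64(21.6), 'ctr', array([437.7, 282.9]), 'widths', array([77.1, 77.4, 80.1]))
pen3d 0.57 [450.  12.  23.]
spool 0.6 [638. 281.  24.]
waxjar 0.6 [643.  72.  62.]
 Y2 (646, np.float64(12.9), 'rect', array([445.4, -88.1]), array([79.7, 84. ]), 78.8, 'circ', array([446., -87.]), 42.7)
```

View pics/wrist9.png

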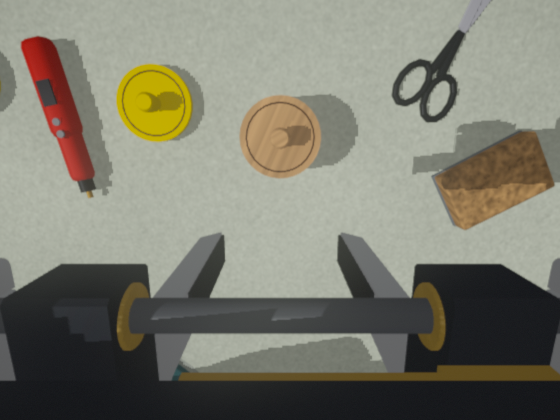

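View pics/scene9.png

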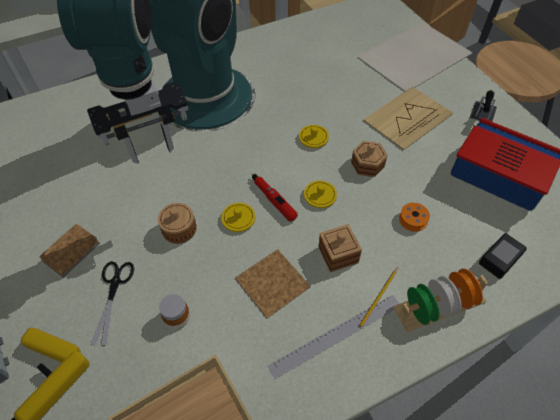

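All three lids sit level at their seated heights, and the gripper is clear. Handing in.

```bash
python3 -c "
from rig import *
print(sign_off()); print(state()['time_s'])"
```

```text
the job is handed in; nothing more can be done
None
the job is handed in; nothing more can be done
```

All three lids are back on their own boxes, and I handed the job in at about 26 s of the 106 s allowed. I parked the round lid on the cork mat, moved the square lid and then the hex lid to their boxes, and finally put the round lid on its box.

| Lid | Plate top measured / seated value (mm) | Alignment |
|---|---|---|
| Square | 61.8 / 62 | yaw 83.4–83.6°, box 83.3° |
| Hex | 46.6 / 47 | flats at 21.6–21.8°, box 22.0° |
| Round | 51.7 / 52 | level, about 0.5 mm from the box centre |

- **Heights:** these are from the top and scene cameras. The wrist camera read about 1.5 mm higher throughout, on untouched objects too, so I treated that as its offset.
- **Boxes and bystanders:** the boxes stayed within 1 mm or so. The red pen, spool, jar and yellow look-alikes showed no displacement I could tell from measurement noise.
- **Checks that disagreed:** two low-confidence detections in the last pictures were wrong. One called the round lid a spool, and the other put the wax jar on the square box. The top camera's detections and the scene picture itself had both objects in their original places.
- **Forces:** readings taken between moves peaked at about 14 N at the wrist while seating.

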